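# Load the drying shop's tool tray and hold it out to the mark for handing over

## Robot

A 6-joint arm with a two-finger parallel gripper is mounted at the origin on the work surface. World frame = base frame: x ahead of the robot, y to its left, z up, the work surface at z = 0. Lengths are in mm, angles in rad, forces in N, time in s.
With the tool pointing down it reaches from about 275 to 1000 mm from the base axis. Payload 8.4 kg.
Tool frame: the origin (TCP) lies midway between the tips of the shut fingers; the grasp point (between the pads) lies r.grip_point_offset behind it (r.grip_point_offset is the distance from the TCP to the grasp point, in mm); z points along the fingers, y is the direction in which the jaws open and shut (so a half turn about z gives the same grasp; the last joint's range is limited). The gripper opens to 85 mm and grips with 20 to 120 N. Pads are 22 mm wide; open, the fingers measure 114 mm over their backs; the gripper's body (76 mm by 85 mm) begins 54 mm behind the grasp point. The pads swing forward as they close: fully open they stand 13 mm farther back than shut.
Start: joints at [1.156, 0.353, 1.633, -0, 1.155, -0.002], TCP at [250.734, 572.504, 231.281] pointing down, gripper open.
Joint ranges: [-2.63, 2.63], [-0.92, 2.1], [0.06, 2.66], [-1.3, 4.44], [0, 2.69], [-3.02, 3.02]. Speed limits (rad/s): [2.22, 2.22, 2.79, 3.14, 3.14, 3.14].

## Interface

Orientations are given as [roll, pitch, yaw] about the fixed x, y, z axes, in that order (R = Rz(yaw) Ry(pitch) Rx(roll)).
In Python, from rig import r gives the robot as it stands.
- The arm moves only by the tool move_arm, never from a script. Its argument "targets" is one flat list of numbers, 5 for each row, row after row: the gripper's target within -1 to 1 (fully open at 1, half-way at 0, shut at -1), then the shift along the tool's x, y, z in cm, then the turn about the tool's z in degrees. In form: [gripper, tx, ty, tz, turn, gripper, tx, ty, tz, turn, ...]. A call has 1 to 10 rows; each row is the pose to reach, as a shift and turn from the pose commanded when the call began, along the tool's axes at that moment; what a row does not reach only later rows make up. A row lasts 1/10 s, in which the tool goes at most 50 mm and 8.59 degrees, less where a joint would pass 70% of its speed; a pose out of reach is approached as far as the arm can. A call with a gripper value outside its range is refused whole. The fingers move at their own pace and stop on an object; "squeeze" is the grip in N (left out, the last holds). Time passes only in rows, so rows that repeat a pose let the fingers close. It gives the time, the measured TCP pose, the force and the opening at its end, in the units of the state.
- r.sense(): the state, without advancing time (a new reading comes with each control period).
- r.grab_frame(name): name is "scene" or "top" or "wrist"; returns a dict with "img" (420x560x3 uint8, blue, green, red), "K" (3x3 intrinsics, pixels), "world_to_cam" (4x4, takes a point from world to camera coordinates). Camera axes: x right, y down, z forward; pixel columns grow to the right and rows downward; lengths in mm; the calibration is good to about 2 mm. A picture is of the moment at which its call begins. There is no depth.
- r.sign_off(): hands the job in, once; it reports no verdict.
Trained networks look in a picture, given as the dict that the camera call returned (one of the last four; its "shot" number tells which), for a name from the list of things; names that differ only in an ending like _2 or _b are one class to them, and where a whole thing is asked for, a point or a joint stands for the part that bears it (a point fixed in the world has none). Each returns a list of dicts, best first, with "conf" (0 to 1); they miss things now and then, are a little off and sometimes report something else, mostly with a low value. They report only what shows in the picture. A call takes as long as a camera call. They do not tell look-alikes from the thing itself.
- r.outline_of(picture, thing): "region" (420x560 bool, what is visible of it).
- r.mark_of(picture, thing): "position" ([x, y, z] in mm, in world coordinates, good to about 4 mm: a listed point, or the origin of a listed thing).
The state is a dict: "clock": time; "qpos": joint angles; "qvel": joint speeds; "joint_efforts": joint torques, N m; "eef_pos": TCP position; "tcp_rot": TCP orientation; "contact_force": force on the tool from outside, world axes, zero at the start; "wrist_torque": the same for the moment, N m; "opening": opening from 0.0 (shut) to 1.0 (fully open).
Only numpy, scipy, OpenCV 4.12 (cv2) and the standard library are available. Lean on these libraries where they do the work, as an engineer would, in place of code of your own. Each camera call takes 0.05 s, during which the arm holds its last target.

## Task

Lay the scraper and the brush flat in the tool tray, one in each of its two compartments, lengthwise and with the handles pointing outward (away from the tray's grip bar), setting them down rather than dropping them. Then, without lifting the tray off the stack of drying trays, slide it straight out over the end of the stack until the line scribed across the tray lies over the stack's end edge; there it would tip over by itself, so finish while still holding it by its inner end, level on the edge, for the next worker to take. Leave the other things that stand on the stack where they are.

Things in the scene. Friction and masses are not known exactly. Their poses are not given: they have to be found in the camera images.
- stack_edge (a point): Middle of the top of the end edge of the fixed stack of woven bamboo drying trays (440 mm wide, 760 long, 112 high, flat top level with this point). x along the edge; y outward over it, level, roughly to the robot's left; z up. The top reaches 760 mm back along -y and 220 mm to each side. Only the table, 112 mm lower, lies below the overhang.
- stack: The fixed stack of drying trays itself; origin at the centre of its underside, axes as for stack_edge.
- tray: Loose wooden tool tray, 0.4 to 0.6 kg: board 216 mm wide (x), 420 long (y, outward as the stack's y within 0.05 rad at first), 8 thick, lying on the stack, outer end already 60 to 120 mm over the edge. Origin: centre of underside. Outer part: two open compartments; inner part: bare deck with scribed line and grip bar. Ordinary wood friction; tips once its middle is past the edge.
- tray_mark (a point): Centre of the dark scribed line, 4 mm wide, right across the tray's bare deck, on the deck's top (8 mm above the tray's underside): 60 mm inward of the tray's centre, just inward of the compartments' end wall, 105 mm outward of the grip bar. The tray is 270 mm long beyond the line. Axes as the tray's.
- tray_bar (a point): Centre of the grip bar, a solid wooden bar standing on the deck near the tray's inner end: 130 mm long (x), 18 thick (y), 32 high; this point is half-way up, 24 mm above the tray's underside, the bar's top 16 mm higher. Free deck 36 mm inward and 118 mm outward of it. Can be pinched from above, fingers closing along y. Axes as the tray's.
- compartment_near (a point): Centre of the floor of the compartment on the robot's side of the tray (the tray's -x side): inside 96 mm wide (x), 228 mm long (y), open above, floor 8 mm above the tray's underside, walls 10 mm high above the floor and 8 mm thick. Axes as the tray's.
- compartment_far (a point): Centre of the floor of the compartment on the tray's +x side, 104 mm from the near one, the same size. Axes as the tray's.
- scraper_grip (a point): On the scraper's handle near its balance point, half-way up (11 mm above its underside). Dark wooden handle 24 mm wide (x), 22 high, 90 long; flat steel blade 70 wide, 5 thick; 180 long over all (y), flat on the stack, 0.09 kg. y points along the handle away from the blade; this point is 75 mm from the handle's end, 105 from the blade's edge.
- scraper: The scraper; origin at the middle of its length, on its underside.
- scraper_tip (a point): Middle of the front edge of the scraper's blade, 105 mm from scraper_grip along -y and 2.5 mm above its underside.
- brush_grip (a point): On the dusting brush's handle near its balance point, half-way up (11 mm above its underside). Pale wooden handle 24 mm wide (x), 22 high, 90 long; metal ferrule 52 wide; stiff dark bristles 48 wide; 180 long over all (y), flat on the stack, 0.07 kg. y points along the handle away from the bristles; this point is 75 mm from the handle's end, 105 from the bristle front.
- brush: The brush; origin at the middle of its length, on its underside.
- brush_tip (a point): Middle of the front of the brush's bristles, 105 mm from brush_grip along -y and 8 mm above its underside.
- spool_mid (a point): Centre of a wooden spool on the stack, 56 mm across, 50 mm high; to be left alone.
- dish_mid (a point): Centre of a small white dish on the stack, 84 mm across, 34 mm high; to be left alone.
- tin_mid (a point): Centre of a flat round tin on the stack, 64 mm across, 26 mm high; to be left alone.
There are look-alikes about, which are no part of the job. What is shaped like the brush but green is not meant.

How it is judged (in metres and radians):
On the way, in this order (a step that is already met when the one before it is completed fails the run):
1. scraper and brush lie flat in the two compartments, one in each, handles outward, let go ((((x of scraper_grip in the frame of compartment_near between -0.036 and 0.036 m and x of scraper_tip in the frame of compartment_near between -0.036 and 0.036 m and y of scraper_grip in the frame of compartment_near between -0.02 and 0.06 m and y of scraper_tip in the frame of compartment_near below -0.05 m and z of scraper_grip in the frame of compartment_near below 0.016 m and z of scraper_tip in the frame of compartment_near below 0.013 m and angle between the z axis of scraper_grip and the z axis of compartment_near, either way round below 0.08 rad) and (x of brush_grip in the frame of compartment_far between -0.036 and 0.036 m and x of brush_tip in the frame of compartment_far between -0.036 and 0.036 m and y of brush_grip in the frame of compartment_far between -0.02 and 0.06 m and y of brush_tip in the frame of compartment_far below -0.05 m and z of brush_grip in the frame of compartment_far below 0.016 m and z of brush_tip in the frame of compartment_far below 0.013 m and angle between the z axis of brush_grip and the z axis of compartment_far, either way round below 0.08 rad)) or ((x of scraper_grip in the frame of compartment_far between -0.036 and 0.036 m and x of scraper_tip in the frame of compartment_far between -0.036 and 0.036 m and y of scraper_grip in the frame of compartment_far between -0.02 and 0.06 m and y of scraper_tip in the frame of compartment_far below -0.05 m and z of scraper_grip in the frame of compartment_far below 0.016 m and z of scraper_tip in the frame of compartment_far below 0.013 m and angle between the z axis of scraper_grip and the z axis of compartment_far, either way round below 0.08 rad) and (x of brush_grip in the frame of compartment_near between -0.036 and 0.036 m and x of brush_tip in the frame of compartment_near between -0.036 and 0.036 m and y of brush_grip in the frame of compartment_near between -0.02 and 0.06 m and y of brush_tip in the frame of compartment_near below -0.05 m and z of brush_grip in the frame of compartment_near below 0.016 m and z of brush_tip in the frame of compartment_near below 0.013 m and angle between the z axis of brush_grip and the z axis of compartment_near, either way round below 0.08 rad))) and contact force between the fingers and scraper below 0.1 N and contact force between the fingers and brush below 0.1 N), for 0.2 s.
2. the loaded tray is slid out to its mark and held level on the stack's edge (y of tray_mark in the frame of stack_edge between -0.01 and 0.01 m and x of tray_mark in the frame of stack_edge between -0.125 and 0.125 m and angle between the y axis of tray_mark and the y axis of stack_edge, either way round below 0.12 rad and angle between tray_mark's own z axis and vertical below 0.05 rad and z of tray_mark in the frame of stack_edge between 0.003 and 0.014 m and contact force between tray and stack above 0.5 N and contact force between the fingers and tray above 1 N and y of the grasp point in the frame of tray_mark below 0 m and (((x of scraper_grip in the frame of compartment_near between -0.036 and 0.036 m and x of scraper_tip in the frame of compartment_near between -0.036 and 0.036 m and y of scraper_grip in the frame of compartment_near between -0.02 and 0.06 m and y of scraper_tip in the frame of compartment_near below -0.05 m and z of scraper_grip in the frame of compartment_near below 0.016 m and z of scraper_tip in the frame of compartment_near below 0.013 m and angle between the z axis of scraper_grip and the z axis of compartment_near, either way round below 0.08 rad) and (x of brush_grip in the frame of compartment_far between -0.036 and 0.036 m and x of brush_tip in the frame of compartment_far between -0.036 and 0.036 m and y of brush_grip in the frame of compartment_far between -0.02 and 0.06 m and y of brush_tip in the frame of compartment_far below -0.05 m and z of brush_grip in the frame of compartment_far below 0.016 m and z of brush_tip in the frame of compartment_far below 0.013 m and angle between the z axis of brush_grip and the z axis of compartment_far, either way round below 0.08 rad)) or ((x of scraper_grip in the frame of compartment_far between -0.036 and 0.036 m and x of scraper_tip in the frame of compartment_far between -0.036 and 0.036 m and y of scraper_grip in the frame of compartment_far between -0.02 and 0.06 m and y of scraper_tip in the frame of compartment_far below -0.05 m and z of scraper_grip in the frame of compartment_far below 0.016 m and z of scraper_tip in the frame of compartment_far below 0.013 m and angle between the z axis of scraper_grip and the z axis of compartment_far, either way round below 0.08 rad) and (x of brush_grip in the frame of compartment_near between -0.036 and 0.036 m and x of brush_tip in the frame of compartment_near between -0.036 and 0.036 m and y of brush_grip in the frame of compartment_near between -0.02 and 0.06 m and y of brush_tip in the frame of compartment_near below -0.05 m and z of brush_grip in the frame of compartment_near below 0.016 m and z of brush_tip in the frame of compartment_near below 0.013 m and angle between the z axis of brush_grip and the z axis of compartment_near, either way round below 0.08 rad)))), for 0.2 s.
At the end, for the whole second after the job is handed in: Scribed line within 10 mm of the stack's end edge; tray straight out within 0.12 rad, level within 0.05 rad, resting on the stack (over 0.5 N) and held by the gripper inward of the line (over 1 N), at rest; scraper and brush flat in a compartment each, lengthwise, handles outward, let go (all of step 2 and contact force between the fingers and scraper below 0.1 N and contact force between the fingers and brush below 0.1 N and linear speed of tray below 0.02 m/s and linear speed of each of scraper, brush below 0.03 m/s); the arm keeps its last pose, push and grip.
It fails at once if the tray tips (more than 0.2 rad) (angle between tray_mark's own z axis and vertical above 0.2 rad).
It fails at once if the tray is lifted off the stack (its mark more than 25 mm above where it lies) (z of tray_mark in the frame of stack_edge above 0.033 m).
It fails at once if the scraper is dropped (let go more than about 40 mm above where it is to lie) (z of scraper_grip in the frame of stack_edge above 0.06 m and contact force between the fingers and scraper below 0.02 N).
It fails at once if the brush is dropped (let go more than about 40 mm above where it is to lie) (z of brush_grip in the frame of stack_edge above 0.06 m and contact force between the fingers and brush below 0.02 N).
It fails at once if another thing on the stack is shoved by more than 30 mm (distance of any of spool_mid, dish_mid, tin_mid from where it was at the start of the episode above 0.03 m).
It also fails if it takes over 61 s, if anything falls off the work surface, if the arm or the gripper's body presses on something with over 40 N, if the wrist force passes 120 N, or if a joint passes its speed limit or range.

## Working session

There is one attempt and no reset: what is moved stays moved. The work goes in short steps, Python scripts to look and compute and a tool call to move; the robot and the scene stay as the last step left them, time stands still between calls to the robot, and variables do not carry over. Pictures are saved under pics/ and viewed, and the job is handed in when it is done.

Besides the shell and the picture viewer there is one more tool, called after "Emit:" in YAML: its name, and indented under it one key for each argument. move_arm: Moves the arm, as the interface text tells. Its arguments: {"type":"object","properties":{"targets":{"type":"array","items":{"type":"number"}},"squeeze":{"type":"number"}},"required":["targets"]}

```bash
mkdir -p pics; ls
python3 - <<'E'
from rig import r
import cv2
s=r.sense(); print(s['clock'],s['eef_pos'],s['tcp_rot'],s['opening'],r.grip_point_offset)
for n in ['scene','top']:
    f=r.grab_frame(n); cv2.imwrite(f'pics/{n}0.png',f['img']); print(n,f['K'].tolist() if hasattr(f['K'],'tolist') else f['K']); print(f['world_to_cam'])
    for t in ['stack_edge','tray_mark','tray_bar','compartment_near','compartment_far','scraper_grip','scraper_tip','brush_grip','brush_tip','spool_mid','dish_mid','tin_mid']:
        print(t,[(round(d['conf'],2),[round(float(v)) for v in d['position']]) for d in r.mark_of(f,t)])
E
```

```text
pics
0.0 [250.57082463 572.08377229 230.54980286] [-3.14023072e+00 -5.94276915e-06  2.72880699e+00] 1.0024216737202654 18.700000000000003
scene [[493.96403978053206, 0.0, 282.8855918550291], [0.0, 493.96403978053206, 211.4868533288807], [0.0, 0.0, 1.0]]
[[ 9.07289184e-02  9.95872836e-01 -2.35764834e-03  1.61655509e+01]
 [ 7.35143973e-01 -6.85719033e-02 -6.74434009e-01 -2.70129196e+02]
 [-6.71812178e-01  5.94574572e-02 -7.38331368e-01  1.65036865e+03]
 [ 0.00000000e+00  0.00000000e+00  0.00000000e+00  1.00000000e+00]]
stack_edge []
tray_mark [(0.75, [510, 80, 119]), (0.6, [581, -219, 113])]
tray_bar [(0.97, [515, -22, 130])]
compartment_near [(0.77, [456, 223, 119])]
compartment_far [(0.85, [566, 228, 118]), (0.17, [515, -21, 132])]
scraper_grip [(0.7, [577, -201, 119]), (0.23, [712, -158, 124])]
scraper_tip [(0.97, [604, -306, 116]), (0.66, [721, 131, 140])]
brush_grip [(0.75, [442, -236, 124]), (0.67, [204, -313, 9])]
brush_tip [(0.6, [448, -339, 120]), (0.58, [184, -208, 6])]
spool_mid [(0.61, [511, 138, 110]), (0.59, [722, 137, 143])]
dish_mid [(0.65, [722, -70, 129])]
tin_mid [(0
[... 254 characters left out ...]
4.96184995e+02]
 [ 1.64555636e-01 -3.38666488e-03 -9.86361989e-01  1.10259037e+03]
 [ 0.00000000e+00  0.00000000e+00  0.00000000e+00  1.00000000e+00]]
stack_edge [(0.3, [458, 225, 119])]
tray_mark [(0.7, [513, 74, 118])]
tray_bar [(0.59, [514, -24, 134])]
compartment_near [(0.56, [457, 223, 118])]
compartment_far [(0.81, [567, 227, 118])]
scraper_grip []
scraper_tip [(0.93, [603, -307, 115])]
brush_grip [(0.59, [437, -235, 119]), (0.55, [200, -316, 8]), (0.39, [603, -306, 117])]
brush_tip [(0.75, [187, -214, 6]), (0.68, [448, -337, 119]), (0.61, [460, 222, 120])]
spool_mid [(0.68, [721, 136, 139])]
dish_mid [(0.66, [725, -70, 125]), (0.54, [566, -116, -2])]
tin_mid [(0.74, [711, -160, 126])]
```

View pics/scene0.png

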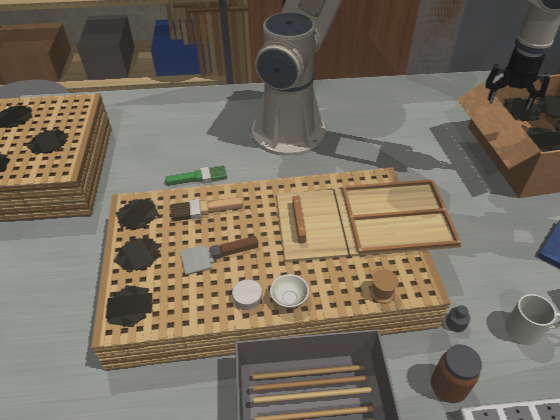

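View pics/top0.png

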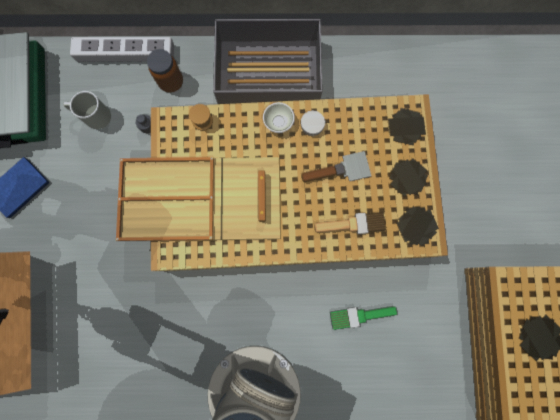

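Both views show the tray over the stack's left end: compartments at about (120–215, 158–240) in the top view, bar at (262,195). The scraper handle is at (320,173) and the real (pale) brush handle at (333,226). The green look-alike is on the table at (365,317). Next I'll zoom in for accurate pixels.

Run:
```python
import cv2
a=cv2.imread('pics/top0.png'); b=cv2.imread('pics/scene0.png')
def crop(im,x0,y0,x1,y1,k,n):
    c=cv2.resize(im[y0:y1,x0:x1],None,fx=k,fy=k,interpolation=cv2.INTER_CUBIC)
    for x in range((x0+9)//10*10,x1,10):
        cv2.line(c,((x-x0)*k,0),((x-x0)*k,6 if x%50 else 14),(255,0,255),1)
        if x%20==0: cv2.putText(c,str(x),((x-x0)*k,24),0,.35,(255,0,255),1)
    for y in range((y0+9)//10*10,y1,10):
        cv2.line(c,(0,(y-y0)*k),(6,(y-y0)*k),(255,0,255),1)
        if y%20==0: cv2.putText(c,str(y),(8,(y-y0)*k+4),0,.35,(255,0,255),1)
    cv2.imwrite('pics/'+n,c)
crop(a,290,140,400,250,5,'t_tools.png'); crop(b,160,185,270,285,5,'s_tools.png')
crop(a,110,145,290,275,4,'t_tray.png'); crop(b,270,165,470,315,4,'s_tray.png')
```

```text
(no output)
```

View pics/t_tools.png

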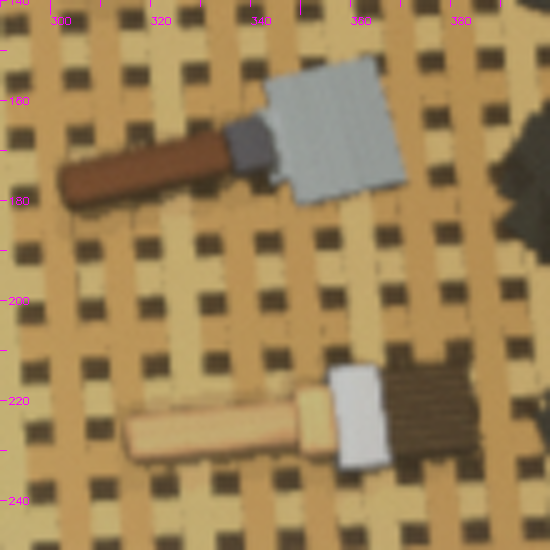

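View pics/s_tools.png

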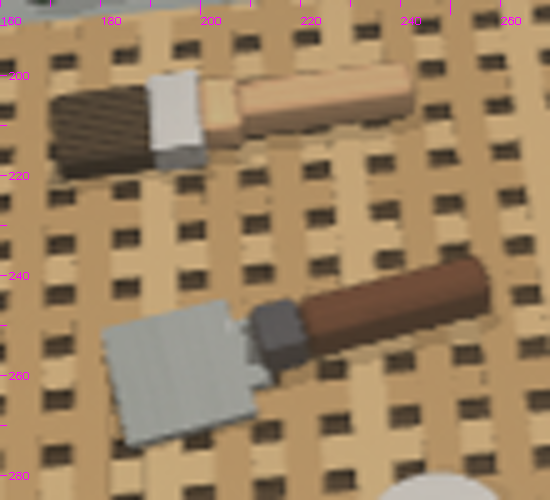

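View pics/t_tray.png

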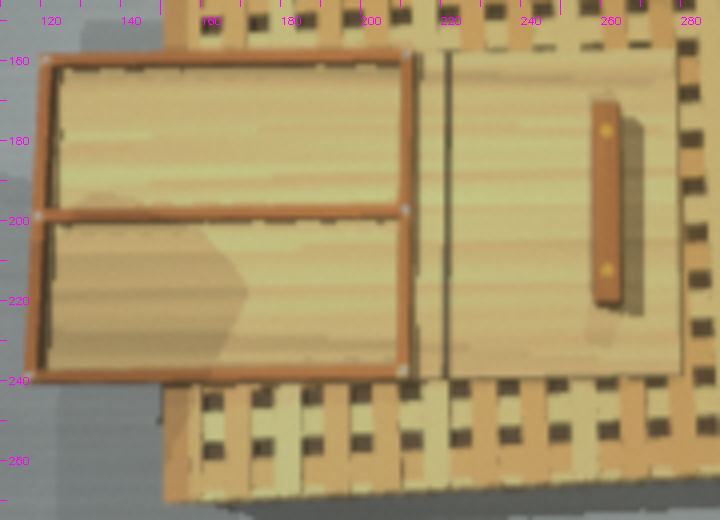

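View pics/s_tray.png

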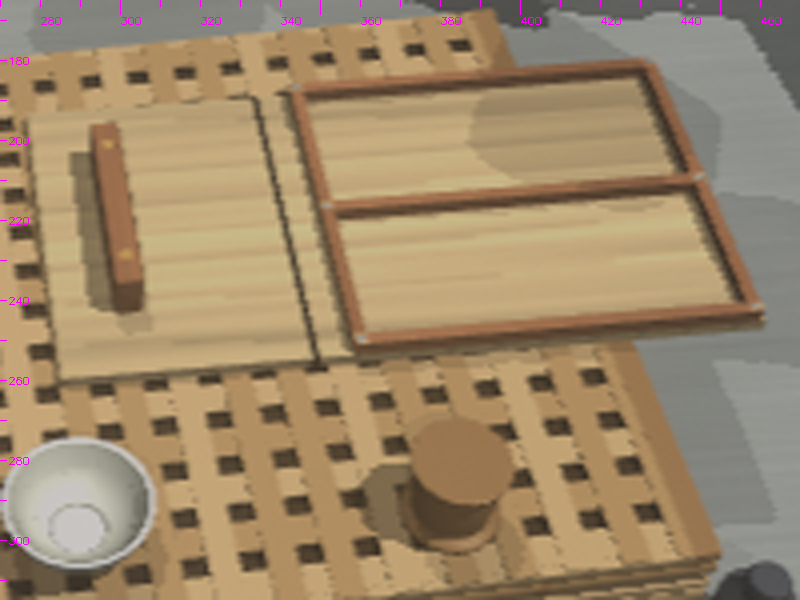

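```bash
cat > h.py <<'E'
from rig import r
import numpy as np, cv2
def P(f): return f['K']@f['world_to_cam'][:3]
def tri(fa,a,fb,b):
    X=cv2.triangulatePoints(P(fa),P(fb),np.array(a,float).reshape(2,1),np.array(b,float).reshape(2,1))[:,0]
    X=X[:3]/X[3]; 
    e=[np.linalg.norm(proj(f,X)-p) for f,p in((fa,a),(fb,b))]
    return X,max(e)
def proj(f,X):
    p=P(f)@np.append(X,1); return p[:2]/p[2]
def onz(f,p,z):
    M=P(f); A=np.c_[M[:,0],M[:,1],-np.array([p[0],p[1],1])]
    return np.linalg.solve(A,-(M[:,2]*z+M[:,3]))[:2]
E
python3 - <<'E'
from h import *
t=r.grab_frame('top'); s=r.grab_frame('scene')
L={'bolt_far':((261.5,177.5),(301.5,228.5)),'bolt_near':((261.5,212.5),(297,201)),
'w_midin':((211.25,197.25),(351.75,216.25)),'w_farin':((211,158.75),(360.5,250)),'w_nearin':((210.75,237.5),(344,186.75)),
'w_midout':((119.75,198.75),(444.75,209.25)),'w_farout':((121,160),(459.5,241.75)),
'line_near':((221.5,238.75),(334.25,189.5)),'line_far':((221.5,158),(349.25,255.5)),
'scr_end':((303.2,177.2),(256,239.6)),'scr_tip':((368.2,164),(183,262.6)),
'br_end':((315.6,228),(242,202)),'br_tip':((385,222.4),(170.6,207)),
'edge_near':((151.25,270),(393.5,167.5)),'edge_far':((151,107),(450,303))}
for k,(a,b) in L.items():
    X,e=tri(t,a,s,b); print(k,X.round(1),round(e,2))
E
```

```text
bolt_far [558.7 -24.9 151.5] 1.18
bolt_near [468.6 -25.3 151.1] 1.06
w_midin [512.6 105.5 129.7] 1.21
w_farin [616.  107.8 126.8] 0.8
w_nearin [408.6 104.6 129.4] 1.21
w_midout [510.3 341.3 128.5] 1.15
w_farout [614.  344.3 127.2] 1.06
line_near [406.3  79.5 119.3] 1.53
line_far [621.2  81.6 115.8] 0.71
scr_end [ 564.3 -132.9  129.5] 0.99
scr_tip [ 603.3 -305.9  113.2] 1.51
br_end [ 432.  -162.3  122.8] 1.3
br_tip [ 443.8 -339.2  134.6] 0.84
edge_near [328.5 258.1 110.6] 1.48
edge_far [766.5 275.9 113.1] 0.65
```

```bash
cat >> h.py <<'E'
def to(x,y,z,psi):
    s=r.sense(); p=np.array(s['eef_pos']); ps=s['tcp_rot'][2]
    d=np.array([x,y,z])-p; c,n=np.cos(ps),np.sin(ps)
    turn=-(psi-np.degrees(ps)); turn=(turn+180)%360-180
    print('t',round(s['clock'],2),'at',p.round(1),'psi',round(np.degrees(ps),2),'F',np.round(s['contact_force'],1),'op',round(s['opening'],3))
    print('shift cm',(np.array([d@[c,n,0],d@[n,-c,0],-d[2]])/10).round(2),'turn',round(turn,2))
E
python3 -c "
from h import *
to(579.5,-204,230,103.3)"
```

```text
t 1.4 at [250.7 572.5 231.3] psi 156.35 F [0.5 0.2 0.6] op 1.002
shift cm [-61.27 -57.94   0.13] turn 53.05
```

Emit:
move_arm:
  targets: [0.3,-6,-5.8,0,5.3,0.3,-12,-11.6,0,10.6,0.3,-18,-17.4,0,15.9,0.3,-24,-23,0,21.2,0.3,-30,-28.7,0,26.5,0.3,-36,-34.4,0,31.8,0.3,-42.5,-40.5,0,37.1,0.3,-49,-46.5,0,42.4,0.3,-55,-52.3,0,47.7,0.3,-61.3,-57.9,0,53]
  squeeze: 40

```text
clock: 2.4
eef_pos: [444.7, 109.5, 231.7]
tcp_rot: [3.141, -0.0, 1.8]
contact_force: [0.3, 0.7, 0.0]
opening: 0.651
```

Emit:
move_arm:
  targets: [0.3,0,0,0,0,0.3,0,0,0,0]

```text
clock: 2.6
eef_pos: [444.4, 110.4, 231.3]
tcp_rot: [3.142, -0.0, 1.801]
contact_force: [0.3, 0.4, -0.8]
opening: 0.65
```

```bash
python3 -c "
from h import *
to(579.5,-204,230,103.3)"
```

```text
t 2.6 at [444.4 110.4 231.3] psi 103.19 F [ 0.3  0.4 -0.8] op 0.65
shift cm [-33.69   5.98   0.13] turn -0.11
```

Emit:
move_arm:
  targets: [0.3,-5,0.8,0,0,0.3,-10,1.6,0,0,0.3,-15,2.5,0,0,0.3,-20,3.5,0,0,0.3,-25,4.4,0,0,0.3,-30,5.3,0,0,0.3,-33.7,6,0,0,0.3,-33.7,6,0,0,0.3,-33.7,6,0,0]

```text
clock: 3.5
eef_pos: [580.6, -201.4, 230.7]
tcp_rot: [-3.141, -0.001, 1.805]
contact_force: [-0.5, 0.4, -0.5]
opening: 0.652
```

```bash
python3 -c "
from h import *
to(579.5,-204,115,103.3)
f=r.grab_frame('wrist'); cv2.imwrite('pics/w1.png',f['img'])
for t in ['scraper_grip','scraper_tip','scraper']: print(t,[(round(d['conf'],2),np.round(d['position'],1)) for d in r.mark_of(f,t)])
for n,X in {'g':(579.5,-204,134),'tip':(603.5,-306,115)}.items(): print(n,proj(f,np.array(X)).round(1))
print(proj(f,np.r_[r.sense()['eef_pos'][:2],134.]))
"
```

```text
t 3.5 at [ 580.6 -201.4  230.7] psi 103.4 F [-0.5  0.4 -0.5] op 0.652
shift cm [-0.23 -0.17 11.57] turn 0.1
scraper_grip [(0.87, array([ 580.1, -206.4,  119.8])), (0.38, array([ 583.9, -217.6,  109.5]))]
scraper_tip [(0.75, array([ 603.2, -303.8,  112.1]))]
scraper [(0.97, array([ 583.2, -216.9,  112.9]))]
g [280.3 214.2]
tip [280.6 321.8]
[282.0934707  210.27938524]
```

View pics/w1.png

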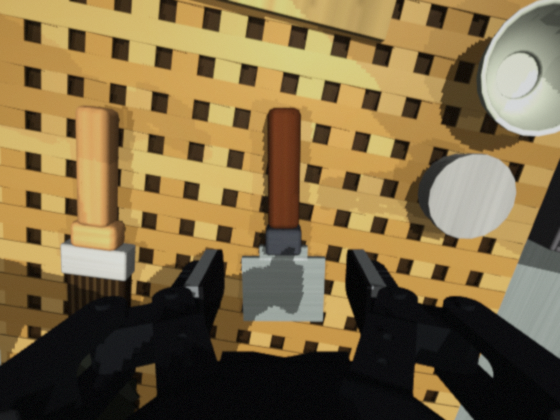

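Emit:
move_arm:
  targets: [0.3,0,0.1,4,0,0.3,0,0.1,8,0,0.3,0,0.1,10.5,0,0.3,0,0.1,11.4,0,0.3,0,0.1,11.4,0,-1,0,0.1,11.4,0,-1,0,0.1,11.4,0,-1,0,0.1,11.4,0,-1,0,0.1,11.4,0,-1,0,0.1,11.4,0]

```text
clock: 4.7
eef_pos: [582.5, -202.7, 119.3]
tcp_rot: [3.139, 0.001, 1.804]
contact_force: [-0.7, 1.4, 7.0]
opening: 0.27
```

```bash
python3 -c "
from h import *
to(579.5,-204,115,103.3)
f=r.grab_frame('wrist'); cv2.imwrite('pics/w2.png',f['img'])
"
```

```text
t 4.7 at [ 582.5 -202.7  119.3] psi 103.34 F [-0.7  1.4  7. ] op 0.27
shift cm [-0.06 -0.32  0.43] turn 0.04
```

View pics/w2.png

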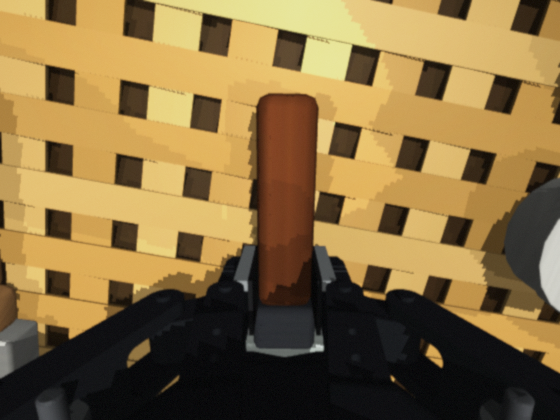

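Emit:
move_arm:
  targets: [-1,0,0,-1,0,-1,0,0,-3,0,-1,0,0,-6,0,-1,0,0,-8,0,-1,0,0,-8,0]

```text
clock: 5.25
eef_pos: [583.2, -203.1, 201.3]
tcp_rot: [3.136, 0.003, 1.804]
contact_force: [0.3, -1.5, -1.1]
opening: 0.269
```

```bash
python3 -c "
from h import *
to(564.3,242,200,90.7)
f=r.grab_frame('wrist'); cv2.imwrite('pics/w3.png',f['img'])
"
```

```text
t 5.25 at [ 583.2 -203.1  201.3] psi 103.34 F [ 0.3 -1.5 -1.1] op 0.269
shift cm [43.75  8.43  0.13] turn 12.64
```

View pics/w3.png

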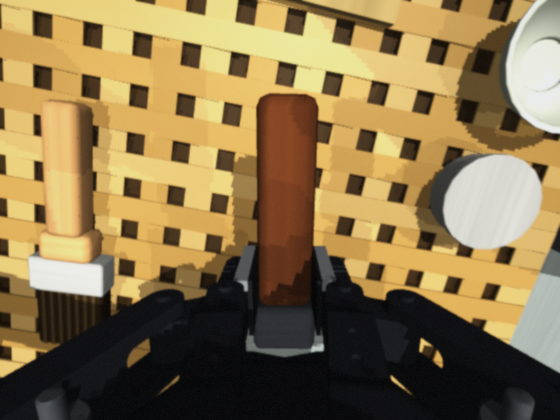

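The scraper is lifted and hasn't shifted in the jaws (same place at column ~287).

Emit:
move_arm:
  targets: [-1,2,0.4,0,0.5,-1,6,1.2,0,1.5,-1,10,2,0,2.7,-1,14,2.7,0,4,-1,18,3.5,0,5.2,-1,22,4.2,0,6.4,-1,26,5,0,7.6,-1,30,5.8,0,8.8,-1,34,6.5,0,10,-1,37,7.1,0,11]

```text
clock: 6.3
eef_pos: [563.8, 176.1, 196.2]
tcp_rot: [-3.14, 0.0, 1.612]
contact_force: [-0.1, -1.1, -0.5]
opening: 0.267
```

```bash
python3 -c "
from h import *
to(564.3,242,200,90.7)"
```

```text
t 6.3 at [563.8 176.1 196.2] psi 92.35 F [-0.1 -1.1 -0.5] op 0.267
shift cm [ 6.58  0.32 -0.38] turn 1.65
```

Emit:
move_arm:
  targets: [-1,2.5,0.1,-0.2,0.6,-1,4.5,0.2,-0.2,1.2,-1,6,0.2,-0.2,1.6,-1,6.6,0.2,-0.2,1.6,-1,6.6,0.2,-0.2,1.6,-1,6.6,0.2,-0.2,1.6]

```text
clock: 6.9
eef_pos: [564.0, 239.3, 198.8]
tcp_rot: [-3.141, 0.001, 1.584]
contact_force: [0.4, -0.2, 0.0]
opening: 0.265
```

Run:
```python
from h import *
to(564.3,242,130,90.7)
f=r.grab_frame('wrist'); cv2.imwrite('pics/w4.png',f['img'])
g=r.grab_frame('top'); cv2.imwrite('pics/t4.png',cv2.resize(g['img'][120:280,90:330],None,fx=3,fy=3))
```

```text
t 6.9 at [564.  239.3 198.8] psi 90.76 F [ 0.4 -0.2  0. ] op 0.265
shift cm [0.27 0.04 6.88] turn 0.06
```

View pics/w4.png

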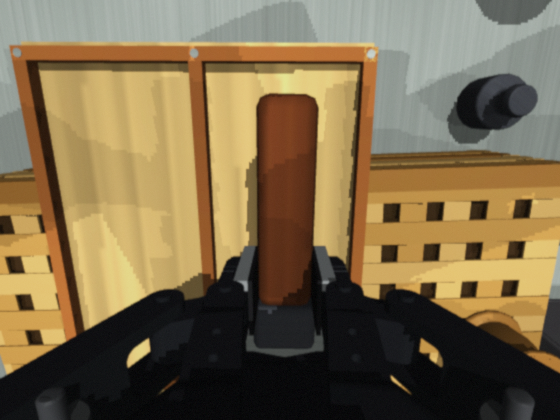

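View pics/t4.png

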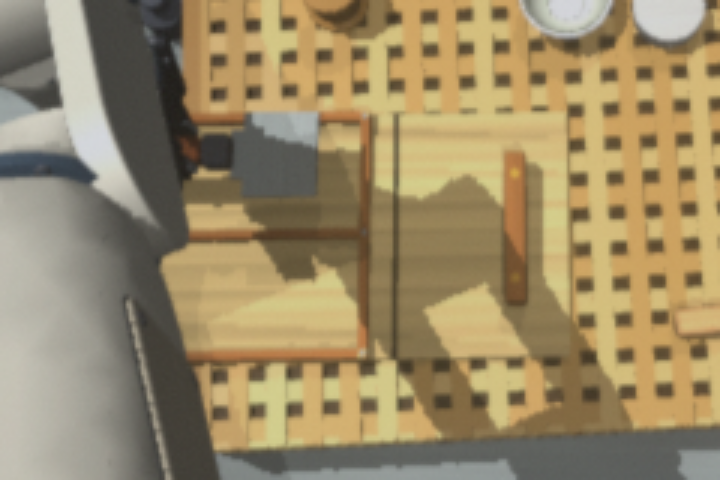

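Run:
```python
from h import *
f=r.grab_frame('wrist')
# wall-top points at z=130
for n,p in {'mid_out':(193,53),'far_out':(371,53),'near_out':(16,52)}.items(): print(n,onz(f,p,130).round(1))
for n,p in {'inL':(205,200),'inR':(357,200)}.items(): print(n,onz(f,p,130).round(1))
for n,p in {'fL':(213,200),'fR':(352,200)}.items(): print(n,onz(f,p,120).round(1))
ht=198.8+22-3
for p in [(287,100),(286,295)]: print(onz(f,p,ht).round(1))
```

```text
mid_out [510.6 342.6]
far_out [614.9 343.9]
near_out [407.  341.9]
inL [513.2 254. ]
inR [612.8 255.3]
fL [516.3 251.7]
fR [611.7 252.8]
[565.5 312.3]
[566.2 235.5]
```

Emit:
move_arm:
  targets: [-1,0,-0.1,2,0,-1,0,-0.1,4,0,-1,0,-0.1,5.5,0,-1,0,-0.1,6.3,0,-1,0,-0.1,6.7,0,-1,0,-0.1,6.7,0,-1,0,-0.1,6.7,0]

```text
clock: 7.75
eef_pos: [563.7, 240.2, 132.9]
tcp_rot: [3.141, -0.0, 1.584]
contact_force: [0.1, 1.6, -0.9]
opening: 0.267
```

Emit:
move_arm:
  targets: [-1,0,0,0.3,0,-1,0,0,0.3,0,-1,0,0,0.3,0]

```text
clock: 8.05
eef_pos: [563.3, 240.1, 129.5]
tcp_rot: [3.141, -0.0, 1.584]
contact_force: [-0.4, -0.2, -1.8]
opening: 0.264
```

Emit:
move_arm:
  targets: [-1,0,0,0.2,0,-1,0,0,0.2,0,-1,0,0,0.2,0]

```text
clock: 8.35
eef_pos: [563.4, 240.1, 127.3]
tcp_rot: [3.141, -0.0, 1.584]
contact_force: [0.3, -0.2, -0.6]
opening: 0.272
```

Emit:
move_arm:
  targets: [-1,0,0,0.2,0,-1,0,0,0.2,0,-1,0,0,0.2,0]

```text
clock: 8.65
eef_pos: [563.4, 240.1, 127.2]
tcp_rot: [3.141, -0.0, 1.584]
contact_force: [-7.7, -2.6, 17.6]
opening: 0.268
```

Emit:
move_arm:
  targets: [-1,0,0,-0.2,0,0.1,0,0,-0.2,0,0.1,0,0,-0.2,0,0.1,0,0,-0.2,0]

```text
clock: 9.05
eef_pos: [563.1, 240.0, 127.0]
tcp_rot: [-3.141, 0.0, 1.584]
contact_force: [1.1, -1.0, 1.2]
opening: 0.552
```

Emit:
move_arm:
  targets: [0.1,0,0,-2,0,0.1,0,0,-5,0,0.1,0,0,-8,0,0.1,0,0,-9,0]

```text
clock: 9.45
eef_pos: [564.6, 240.6, 220.2]
tcp_rot: [3.138, -0.002, 1.584]
contact_force: [0.0, 0.1, 0.3]
opening: 0.547
```

Run:
```python
from h import *
to(438.5,-233,220,94)
f=r.grab_frame('wrist'); cv2.imwrite('pics/w5.png',f['img'])
```

```text
t 9.45 at [564.6 240.6 220.2] psi 90.75 F [0.  0.1 0.3] op 0.547
shift cm [-4.719e+01 -1.323e+01  2.000e-02] turn -3.25
```

View pics/w5.png

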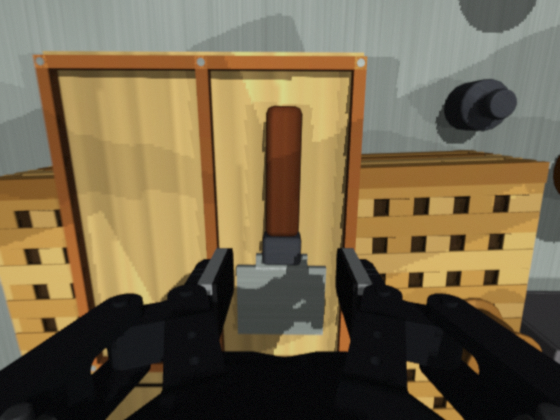

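The scraper lies flat and centred in the far compartment: handle at (285,170), blade at (280,295), between its walls. Now the brush.

Emit:
move_arm:
  targets: [0.3,-4.7,-1.3,0,-0.3,0.3,-9.4,-2.6,0,-0.6,0.3,-14.1,-4,0,-1,0.3,-18.8,-5.3,0,-1.3,0.3,-23.5,-6.6,0,-1.6,0.3,-28.2,-7.9,0,-2,0.3,-33,-9.2,0,-2.3,0.3,-37.7,-10.6,0,-2.6,0.3,-42.5,-11.9,0,-3,0.3,-47.2,-13.2,0,-3.2]

```text
clock: 10.5
eef_pos: [436.0, -235.2, 216.1]
tcp_rot: [-3.14, -0.001, 1.64]
contact_force: [1.4, 0.0, -1.1]
opening: 0.648
```

Emit:
move_arm:
  targets: [0.3,0,0,0,0,0.3,0,0,0,0]

```text
clock: 10.7
eef_pos: [436.4, -234.2, 216.0]
tcp_rot: [-3.14, -0.001, 1.637]
contact_force: [0.5, -0.5, -0.3]
opening: 0.647
```

Run:
```python
from h import *
to(438.5,-233,220,94)
f=r.grab_frame('wrist'); cv2.imwrite('pics/w6.png',f['img'])
for t in ['brush_grip','brush_tip','brush']: print(t,[(round(d['conf'],2),np.round(d['position'],1)) for d in r.mark_of(f,t)])
for X in [(438.5,-233,134),(446,-338,120)]: print(proj(f,np.array(X,float)))
```

```text
t 10.7 at [ 436.4 -234.2  216. ] psi 93.77 F [ 0.5 -0.5 -0.3] op 0.647
shift cm [ 0.11  0.22 -0.4 ] turn -0.23
brush_grip [(0.96, array([ 204. , -316.2,   11.1])), (0.89, array([ 440.1, -235.8,  122.4]))]
brush_tip [(0.89, array([ 191.9, -210.1,    7.3])), (0.58, array([ 451.1, -337.4,  121.1]))]
brush [(0.7, array([ 443.8, -251.3,  111.2])), (0.69, array([ 203.3, -299.8,    2.2]))]
[285.77129252 215.63369429]
[286.33192732 333.06153626]
```

View pics/w6.png

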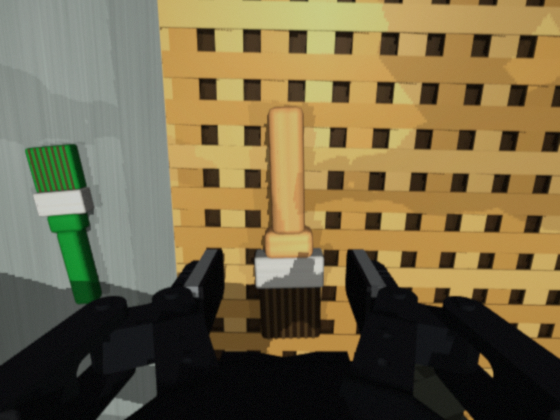

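Run:
```python
from h import *
f=r.grab_frame('wrist')
e=onz(f,(286.5,109),134);c=onz(f,(288.5,225),134);t=onz(f,(291,337),128)
print(e,c,t); d=e-t; h=np.degrees(np.arctan2(d[1],d[0])); u=d/np.linalg.norm(d); g=e-75*u
print(np.linalg.norm(d),h,g, t+105*u); to(g[0],g[1],117,h)
```

```text
[ 435.1270525  -159.25306677] [ 442.24561577 -238.14972658] [ 451.42397683 -334.36954552]
175.87316700439123 95.3168225920815 [ 442.07677283 -233.93038185] [ 441.69436836 -229.82130441]
t 10.95 at [ 437.8 -232.4  217. ] psi 94.06 F [-0.2  0.5 -0.8] op 0.648
shift cm [-0.19  0.42 10.  ] turn -1.25
```

The brush handle is at (287,170) with a wider shoulder at row ~240, so I'll grip 10 mm further out on the handle to clear the shoulder.

Emit:
move_arm:
  targets: [0.3,0.4,0.4,3,-1,0.3,0.8,0.3,6,-1,0.3,0.8,0.3,8.5,-1,0.3,0.8,0.3,9.6,-1,0.3,0.8,0.3,9.8,-1,0.3,0.8,0.3,9.8,-1,0.3,0.8,0.3,9.8,-1]

```text
clock: 11.65
eef_pos: [440.8, -225.7, 120.4]
tcp_rot: [3.14, 0.001, 1.657]
contact_force: [-0.2, -0.8, 0.1]
opening: 0.652
```

Run:
```python
from h import *
to(441,-223,118,95)
f=r.grab_frame('wrist'); cv2.imwrite('pics/w7.png',f['img'])
```

```text
t 11.65 at [ 440.8 -225.7  120.4] psi 94.97 F [-0.2 -0.8  0.1] op 0.652
shift cm [0.27 0.05 0.24] turn -0.03
```

View pics/w7.png

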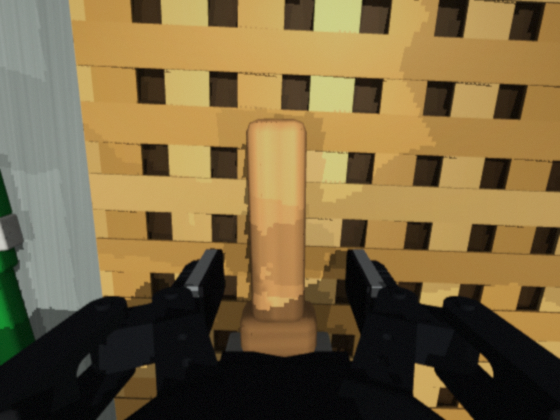

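Emit:
move_arm:
  targets: [0.3,0.7,-0.3,0.2,0,0.3,0.7,-0.3,0.2,0,-1,0.7,-0.3,0.2,0,-1,0.7,-0.3,0.2,0,-1,0.7,-0.3,0.2,0,-1,0.7,-0.3,0.2,0]

```text
clock: 12.3
eef_pos: [436.6, -218.9, 117.6]
tcp_rot: [3.141, 0.0, 1.657]
contact_force: [-0.7, 0.6, 5.9]
opening: 0.27
```

Run:
```python
from h import *
to(441,-223,118,95)
f=r.grab_frame('wrist'); cv2.imwrite('pics/w8.png',f['img'])
```

```text
t 12.3 at [ 436.6 -218.9  117.6] psi 94.94 F [-0.7  0.6  5.9] op 0.27
shift cm [-0.44  0.4  -0.04] turn -0.06
```

View pics/w8.png

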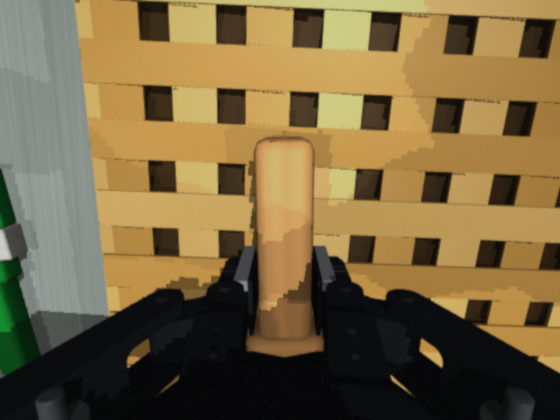

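Emit:
move_arm:
  targets: [-1,0,0,-1,0,-1,0,0,-3,0,-1,0,0,-6,0,-1,0,0,-8.2,0,-1,0,0,-8.2,0]

```text
clock: 12.85
eef_pos: [437.9, -219.6, 202.5]
tcp_rot: [3.137, 0.003, 1.657]
contact_force: [1.1, 0.5, -1.1]
opening: 0.266
```

Run:
```python
from h import *
f=r.grab_frame('wrist'); cv2.imwrite('pics/w9.png',f['img'])
s=r.sense(); z=s['eef_pos'][2]; 
for p in [(285,138),(284.5,335)]: print(onz(f,p,z+14.5),s['eef_pos'])
to(459.5,251,200,90.7)
```

```text
[ 434.3083799  -160.11263948] [ 437.02505214 -219.15787177  200.75137126]
[ 441.58471205 -246.64966597] [ 437.02505214 -219.15787177  200.75137126]
t 12.9 at [ 437.  -219.2  200.8] psi 94.95 F [0.  0.5 0.1] op 0.271
shift cm [46.65  6.29  0.08] turn 4.25
```

View pics/w9.png

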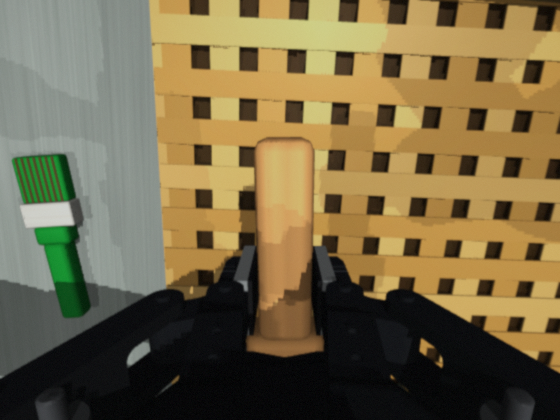

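Emit:
move_arm:
  targets: [-1,2,0.3,0,0.3,-1,6,0.8,0,0.7,-1,10.5,1.4,0,1.1,-1,15,2,0,1.5,-1,19.5,2.6,0,1.9,-1,24,3.2,0,2.3,-1,28.5,3.8,0,2.7,-1,33,4.4,0,3.1,-1,37.5,5,0,3.5,-1,41,5.5,0,3.8]

```text
clock: 13.9
eef_pos: [454.7, 196.7, 198.1]
tcp_rot: [-3.14, 0.0, 1.591]
contact_force: [0.0, -0.4, -1.5]
opening: 0.266
```

```bash
python3 -c "
from h import *
to(459.5,251,200,90.7)"
```

```text
t 13.9 at [454.7 196.7 198.1] psi 91.19 F [ 0.  -0.4 -1.5] op 0.266
shift cm [ 5.42  0.59 -0.19] turn 0.49
```

Emit:
move_arm:
  targets: [-1,2.5,0.3,-0.2,0.5,-1,4.5,0.6,-0.2,0.5,-1,5.4,0.6,-0.2,0.5,-1,5.4,0.6,-0.2,0.5,-1,5.4,0.6,-0.2,0.5,-1,5.4,0.6,-0.2,0.5]

```text
clock: 14.5
eef_pos: [460.4, 247.5, 201.0]
tcp_rot: [-3.141, 0.001, 1.581]
contact_force: [-0.8, 0.6, -1.0]
opening: 0.271
```

Run:
```python
from h import *
to(459.5,251,130,90.7)
f=r.grab_frame('wrist'); cv2.imwrite('pics/w10.png',f['img'])
```

```text
t 14.5 at [460.4 247.5 201. ] psi 90.6 F [-0.8  0.6 -1. ] op 0.271
shift cm [ 0.35 -0.08  7.1 ] turn -0.1
```

View pics/w10.png

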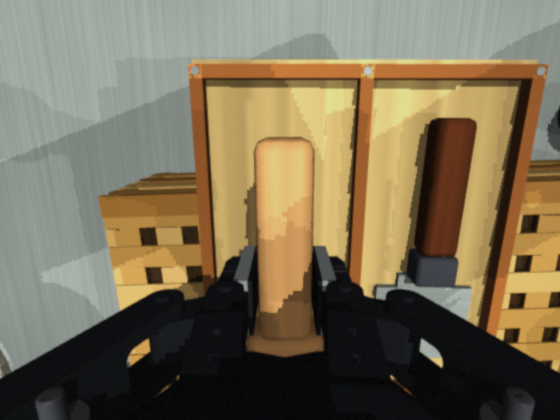

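Emit:
move_arm:
  targets: [-1,0.1,0,2,0,-1,0.2,0,4,0,-1,0.2,0,5.5,0,-1,0.2,0,6.6,0,-1,0.2,0,7,0,-1,0.2,0,7,0,-1,0.2,0,7,0]

```text
clock: 15.25
eef_pos: [461.0, 250.7, 131.9]
tcp_rot: [3.141, -0.0, 1.582]
contact_force: [0.4, 0.4, -0.2]
opening: 0.268
```

Emit:
move_arm:
  targets: [-1,0,0,0.2,0,-1,0,0,0.2,0,-1,0,0,0.2,0]

```text
clock: 15.55
eef_pos: [460.7, 250.7, 129.6]
tcp_rot: [3.141, -0.0, 1.582]
contact_force: [-0.9, -0.1, -0.1]
opening: 0.27
```

Emit:
move_arm:
  targets: [-1,0,0,0.2,0,-1,0,0,0.2,0,-1,0,0,0.2,0]

```text
clock: 15.85
eef_pos: [460.5, 250.6, 127.2]
tcp_rot: [-3.141, 0.0, 1.582]
contact_force: [-1.6, 0.1, -1.5]
opening: 0.274
```

Emit:
move_arm:
  targets: [-1,0,0,0.15,0,-1,0,0,0.15,0,-1,0,0,0.15,0]

```text
clock: 16.15
eef_pos: [460.6, 250.6, 125.7]
tcp_rot: [-3.142, 0.0, 1.582]
contact_force: [0.3, -0.1, -0.8]
opening: 0.268
```

Emit:
move_arm:
  targets: [-1,0,0,0.1,0,-1,0,0,0.1,0,-1,0,0,0.1,0]

```text
clock: 16.45
eef_pos: [460.6, 250.6, 125.6]
tcp_rot: [3.141, -0.0, 1.582]
contact_force: [-2.6, -1.8, 9.7]
opening: 0.267
```

Contact with the floor. I'll release and raise.

Emit:
move_arm:
  targets: [-1,0,0,-0.1,0,0.1,0,0,-0.1,0,0.1,0,0,-0.1,0,0.1,0,0,-0.1,0]

```text
clock: 16.85
eef_pos: [460.6, 250.6, 125.6]
tcp_rot: [-3.141, 0.0, 1.582]
contact_force: [-0.5, 1.1, -0.2]
opening: 0.551
```

Emit:
move_arm:
  targets: [0.1,0,0,-2,0,0.1,0,0,-5,0,0.1,0,0,-8,0,0.1,0,0,-9,0,0.1,0,0,-9,0,0.1,0,0,-9,0]

```text
clock: 17.45
eef_pos: [460.1, 250.3, 214.8]
tcp_rot: [-3.141, 0.001, 1.582]
contact_force: [0.3, 0.0, -0.9]
opening: 0.545
```

Run:
```python
from h import *
to(512,-24,220,90.7)
f=r.grab_frame('wrist'); cv2.imwrite('pics/w11.png',f['img'])
g=r.grab_frame('scene'); cv2.imwrite('pics/s11.png',cv2.resize(g['img'][160:300,250:480],None,fx=3,fy=3))
```

```text
t 17.45 at [460.1 250.3 214.8] psi 90.65 F [ 0.3  0.  -0.9] op 0.545
shift cm [-27.49   4.88  -0.52] turn -0.05
```

View pics/w11.png

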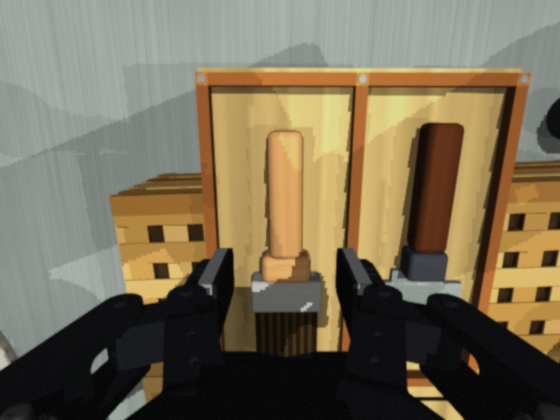

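View pics/s11.png

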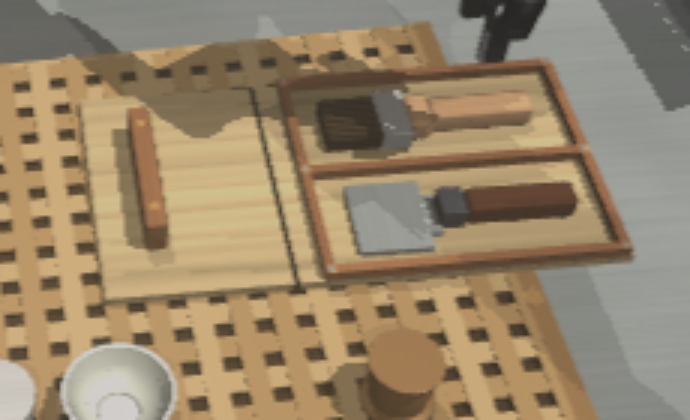

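Both tools lie flat, one per compartment (wrist view: brush handle (286,195), scraper handle (437,190)). Now for the grip bar, with the jaws turned 90°.

Emit:
move_arm:
  targets: [0.3,-2.7,0.5,0,8.5,0.3,-5.4,1,0,17,0.3,-8.2,1.5,0,25.5,0.3,-11,2,0,34,0.3,-13.7,2.4,0,42.5,0.3,-16.5,2.9,0,51,0.3,-19.2,3.4,0,59.5,0.3,-22,3.9,0,68,0.3,-24.7,4.4,0,76.5,0.3,-27.5,4.9,0,84.5]

```text
clock: 18.55
eef_pos: [512.1, -24.9, 214.5]
tcp_rot: [-3.141, 0.002, 0.101]
contact_force: [-0.1, -0.3, -0.4]
opening: 0.649
```

Run:
```python
from h import *
f=r.grab_frame('wrist'); cv2.imwrite('pics/w12.png',f['img'])
t=r.grab_frame('top'); cv2.imwrite('pics/t12.png',cv2.resize(t['img'][130:290,90:330],None,fx=3,fy=3))
to(513,-25,200,0.7)
```

```text
t 18.65 at [512.6 -26.3 214.5] psi 5.79 F [-0.2  1.3  0.9] op 0.651
shift cm [ 0.05 -0.13  1.45] turn 5.09
```

View pics/w12.png

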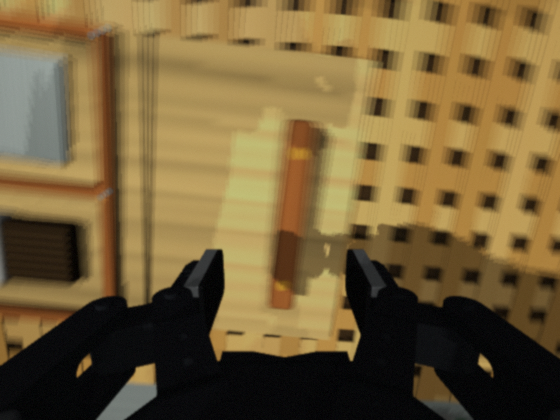

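View pics/t12.png

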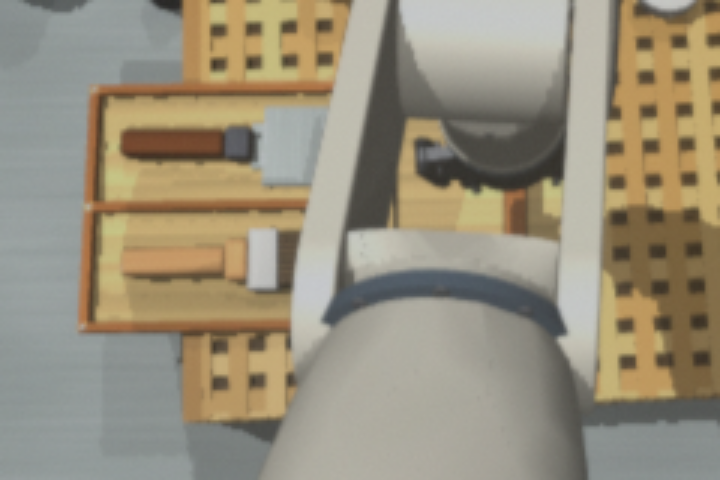

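Emit:
move_arm:
  targets: [0.3,0,-0.1,0.5,5,0.3,0,-0.1,1.5,5,0.3,0,-0.1,1.5,5,0.3,0,-0.1,1.5,5]

```text
clock: 19.05
eef_pos: [512.1, -22.4, 200.0]
tcp_rot: [-3.141, 0.002, 0.023]
contact_force: [0.7, -0.2, 0.5]
opening: 0.648
```

Run:
```python
from h import *
f=r.grab_frame('wrist'); cv2.imwrite('pics/w13.png',f['img'])
to(513,-25,127,0.7)
s=r.sense()['eef_pos']; print(proj(f,np.array([513.6,-25.1,152])),proj(f,np.array([s[0],s[1],152])))
```

```text
t 19.1 at [512.4 -22.4 200.5] psi 1.29 F [0.7 0.1 0.1] op 0.651
shift cm [0.05 0.26 7.35] turn 0.59
[290.77381023 231.07758249] [286.33186575 232.85100877]
```

View pics/w13.png

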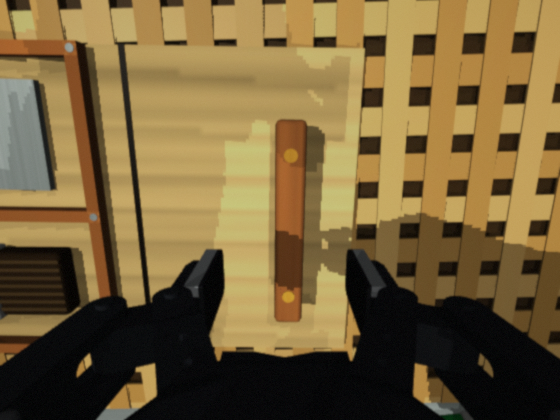

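Emit:
move_arm:
  targets: [0.3,0,0.2,3,0.5,0.3,0,0.3,5.5,0.5,0.3,0,0.3,6.8,0.5,0.3,0,0.3,7.2,0.5,0.3,0,0.3,7.2,0.5,0.3,0,0.3,7.2,0.5]

```text
clock: 19.7
eef_pos: [513.4, -25.8, 129.7]
tcp_rot: [3.141, -0.001, 0.012]
contact_force: [-0.7, 0.2, -0.2]
opening: 0.652
```

Emit:
move_arm:
  targets: [-1,0,0,0,0,-1,0,0,0,0,-1,0,0,0,0,-1,0,0,0,0,-1,0,0,0,0]
  squeeze: 80

```text
clock: 20.2
eef_pos: [513.1, -25.7, 129.7]
tcp_rot: [-3.141, -0.001, 0.011]
contact_force: [-1.6, 1.5, 5.0]
opening: 0.191
```

Run:
```python
from h import *
f=r.grab_frame('wrist'); cv2.imwrite('pics/w14.png',f['img'])
to(513,-25,127,0.7)
t=r.grab_frame('top'); s=r.grab_frame('scene'); cv2.imwrite('pics/s14.png',cv2.resize(s['img'][160:310,270:470],None,fx=4,fy=4,interpolation=cv2.INTER_CUBIC)); cv2.imwrite('pics/t14.png',t['img'])
```

```text
t 20.25 at [513.1 -25.7 129.7] psi 0.64 F [-0.9  1.5  6.5] op 0.194
shift cm [-0.01 -0.07  0.27] turn -0.06
```

View pics/w14.png

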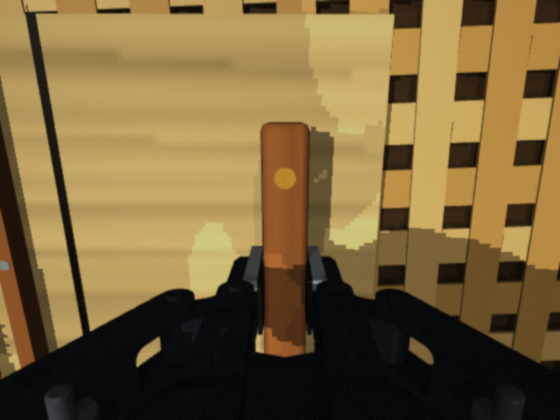

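View pics/s14.png

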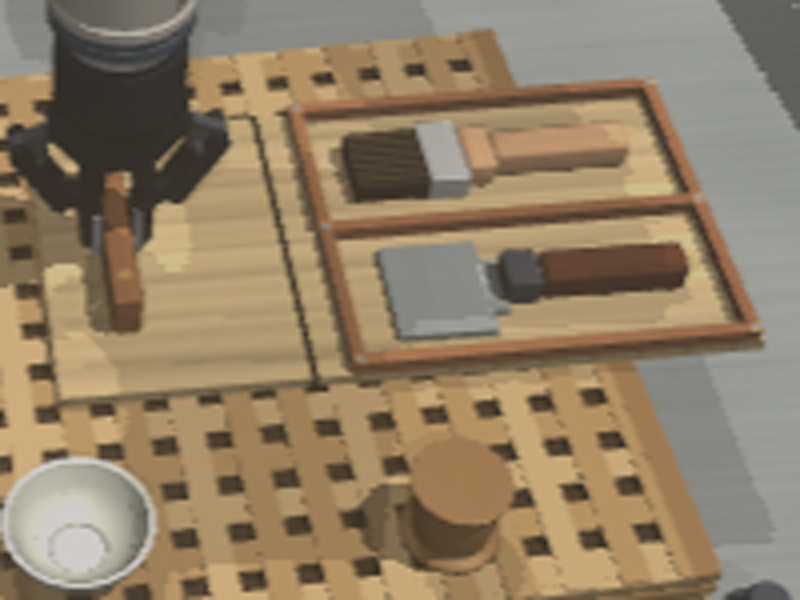

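The bar is pinched (opening 0.19, about 16–18 mm) with a light reaction force. I'll slide slowly along the stack's y.

Emit:
move_arm:
  targets: [-1,0,-0.3,0,0,-1,0,-1,0,0,-1,-0.1,-1.9,0,0,-1,-0.1,-2.9,0,0,-1,-0.1,-3.9,0,0,-1,-0.1,-4.9,0,0,-1,-0.2,-5.9,0,0,-1,-0.2,-6.8,0,0,-1,-0.2,-7.5,0,0,-1,-0.2,-7.8,0,0]
  squeeze: 100

```text
clock: 21.35
eef_pos: [510.6, 51.7, 129.7]
tcp_rot: [3.14, -0.002, 0.012]
contact_force: [0.5, -7.1, 6.4]
opening: 0.184
```

Run:
```python
from h import *
to(506,152,129.7,0.7)
s=r.grab_frame('scene'); cv2.imwrite('pics/s15.png',cv2.resize(s['img'][160:310,270:470],None,fx=4,fy=4,interpolation=cv2.INTER_CUBIC)); t=r.grab_frame('top'); cv2.imwrite('pics/t15.png',cv2.resize(t['img'][130:290,60:300],None,fx=3,fy=3))
```

```text
t 21.35 at [510.6  51.7 129.7] psi 0.7 F [ 0.5 -7.1  6.4] op 0.184
shift cm [ -0.34 -10.03   0.  ] turn 0.0
```

View pics/s15.png

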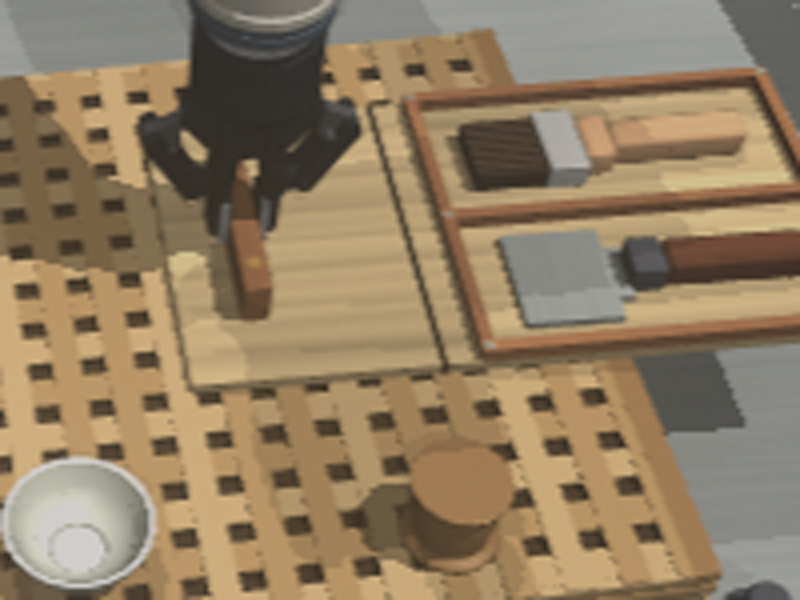

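Emit:
move_arm:
  targets: [-1,0,-0.3,0,0,-1,0,-1.1,0,0,-1,-0.1,-2.1,0,0,-1,-0.1,-3.2,0,0,-1,-0.1,-4.3,0,0,-1,-0.2,-5.4,0,0,-1,-0.2,-6.5,0,0,-1,-0.2,-7.6,0,0,-1,-0.3,-8.5,0,0,-1,-0.3,-9.2,0,0]

```text
clock: 22.45
eef_pos: [506.4, 143.6, 129.7]
tcp_rot: [3.14, -0.002, 0.012]
contact_force: [0.3, -7.6, 7.9]
opening: 0.186
```

Emit:
move_arm:
  targets: [-1,0,0,0,0,-1,0,0,0,0]

```text
clock: 22.65
eef_pos: [506.5, 144.5, 129.8]
tcp_rot: [-3.141, -0.002, 0.012]
contact_force: [-1.3, 0.6, 5.4]
opening: 0.189
```

Run:
```python
from h import *
to(506,160,129.7,0.7)
s=r.grab_frame('scene'); cv2.imwrite('pics/s16.png',cv2.resize(s['img'][155:305,360:560],None,fx=4,fy=4,interpolation=cv2.INTER_CUBIC)); t=r.grab_frame('top'); cv2.imwrite('pics/t16.png',cv2.resize(t['img'][95:275,20:220],None,fx=4,fy=4,interpolation=cv2.INTER_CUBIC)[:,:800]); print(t['img'].shape)
f=r.grab_frame('wrist'); cv2.imwrite('pics/w16.png',f['img'])
```

```text
t 22.65 at [506.5 144.5 129.8] psi 0.67 F [-1.3  0.6  5.4] op 0.189
shift cm [-0.03 -1.55  0.01] turn -0.03
(420, 560, 3)
```

```bash
python3 -c "
import cv2
a=cv2.imread('pics/t16.png'); cv2.imwrite('pics/t16a.png',a[0:600])"
```

```text
(no output)
```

View pics/s16.png

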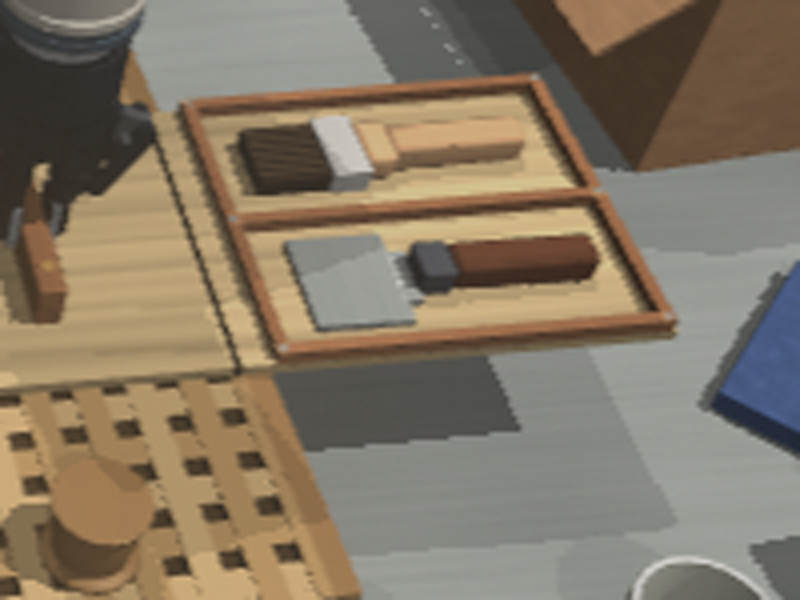

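View pics/w16.png

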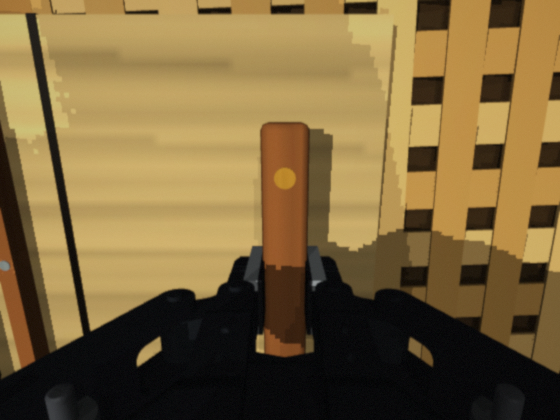

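View pics/t16a.png

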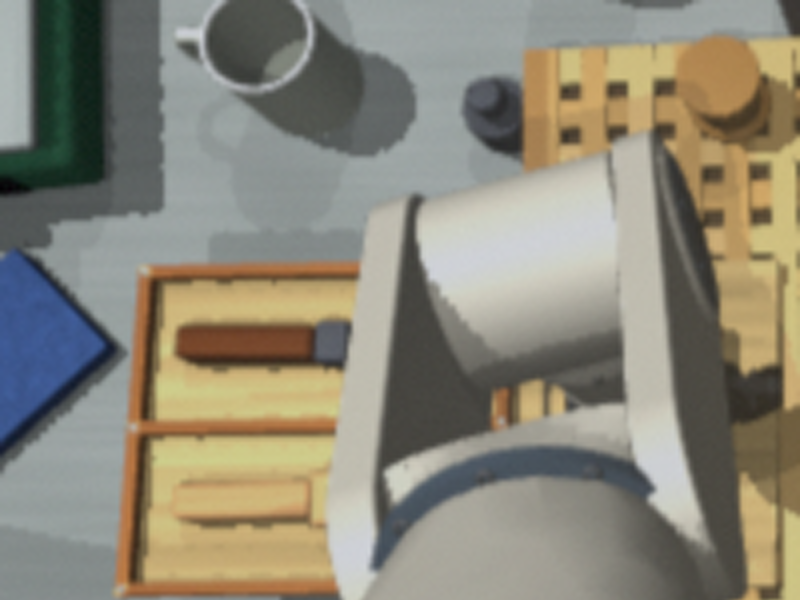

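Run:
```python
from h import *
s=r.grab_frame('scene'); t=r.grab_frame('top')
S=lambda x,y:(360+(x-1.5)/4,155+(y-1.5)/4)
for n,p,z in [('line_far',(237,372),120),('line_near',(158,140),120),('line_mid',(197,255),120),('e1',(276,378),112),('e2',(315,485),112),('e3',(357,595),112)]:
    print(n,onz(s,S(*p),z).round(1))
T=lambda x,y:(20+(x-1.5)/4,95+(y-1.5)/4)
for p in [(524,50),(524,80),(523,150)]: print('top e',onz(t,T(*p),112).round(1))
for p in [(151.25,270),(151,243)]: print('top e near',onz(t,p,112).round(1))
print('scene near corner',onz(s,(393.5,167.5),112), 'sc far',onz(s,(450,303),112))
i=t['img'];o=cv2.imread('pics/top0.png')
cv2.imwrite('pics/e0.png',cv2.resize(o[95:280,135:170],None,fx=8,fy=3,interpolation=cv2.INTER_CUBIC))
```

```text
line_far [616.5 249.2]
line_near [423.1 250.9]
line_mid [524.1 249.9]
e1 [617.  274.3]
e2 [694.  274.1]
e3 [766.4 275. ]
top e [766.3 275.5]
top e [744.8 274.5]
top e [695.1 272.9]
top e near [327.8 253.9]
top e near [396.5 257.7]
scene near corner [329.52133096 260.21963151] sc far [765.69825034 277.69438276]
```

View pics/e0.png

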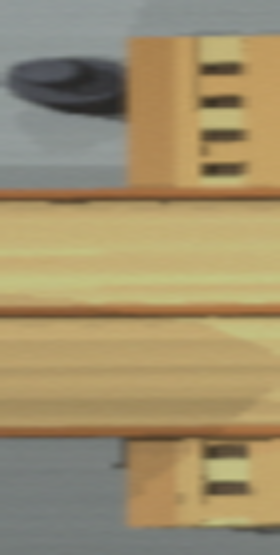

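Run:
```python
from h import *
s=r.grab_frame('scene'); t=r.grab_frame('top')
for f in (s,t):
    M=f['world_to_cam']; print('cam',(-M[:3,:3].T@M[:3,3]).round(0))
for p in [(221.5,158),(221.5,198),(221.5,238.75)]: print('top line0',onz(t,p,120).round(1))
print('scene line0',onz(s,(334.25,189.5),120),onz(s,(349.25,255.5),120))
c=cv2.resize(s['img'][235:310,405:465],None,fx=8,fy=8,interpolation=cv2.INTER_CUBIC); cv2.imwrite('pics/e1.png',c)
# column gradient edge fit, rows 251..300
g=s['img'].astype(float)
for f,rows,c0,c1 in ((s,range(253,301,4),415,465),(t,list(range(109,130,3)),140,165)):
    for y in rows:
        row=cv2.GaussianBlur(f['img'].astype(np.float32),(0,0),1)[y,c0:c1]
        br=row[:,2]-row[:,0]  # warm vs grey
        k=np.abs(np.diff(br)); i=k.argmax(); 
        w=k[max(0,i-2):i+3]; x=c0+.5+(np.arange(max(0,i-2),max(0,i-2)+len(w))*w).sum()/w.sum()
        print(y,round(x,2),onz(f,(x,y),112).round(1))
```

```text
cam [1306. -133. 1036.]
cam [ 308.  -68. 1169.]
top line0 [619.7  79.2]
top line0 [511.9  77.3]
top line0 [405.8  75.5]
scene line0 [406.88596252  82.02165585] [624.23849771  81.95574094]
253 429.42 [628.5 272.8]
257 431.14 [640.3 273.4]
261 432.77 [652.  273.8]
265 434.57 [663.5 274.6]
269 436.22 [674.9 275. ]
273 437.88 [686.1 275.4]
277 439.41 [697.2 275.5]
281 441.31 [708.2 276.5]
285 442.87 [718.9 276.6]
289 444.51 [729.6 277. ]
293 446.34 [740.1 277.8]
297 447.78 [750.4 277.7]
109 150.49 [760.9 275.6]
112 150.46 [752.3 275.3]
115 150.42 [743.7 275.1]
118 150.39 [735.2 274.7]
121 150.36 [726.6 274.4]
124 150.33 [718.1 274.1]
127 150.28 [709.6 273.9]
```

View pics/e1.png

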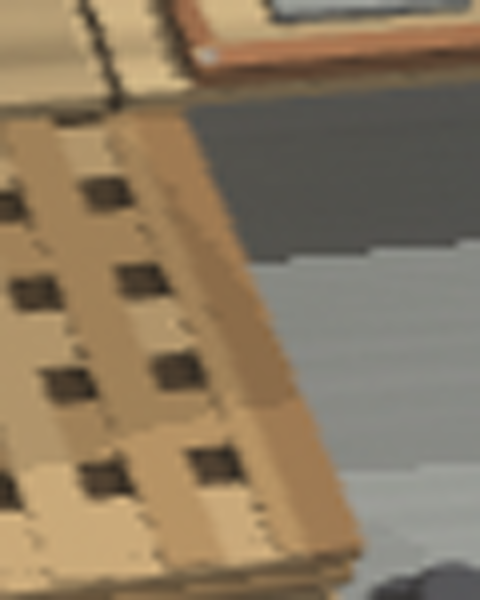

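Both cameras agree that 17–18 mm remain, so I'll finish that gently.

Emit:
move_arm:
  targets: [-1,0,-0.3,0,0,-1,0,-0.7,0,0,-1,0,-1.1,0,0,-1,0,-1.5,0,0,-1,0,-1.7,0,0,-1,0,-1.7,0,0,-1,0,-1.7,0,0,-1,0,-1.7,0,0]

```text
clock: 23.8
eef_pos: [506.3, 160.5, 129.8]
tcp_rot: [3.141, -0.002, 0.012]
contact_force: [-1.1, -6.0, 6.8]
opening: 0.191
```

Run:
```python
from h import *
to(506,162,129.7,0.7)
s=r.grab_frame('scene'); cv2.imwrite('pics/s17.png',cv2.resize(s['img'][155:305,370:500],None,fx=4,fy=4,interpolation=cv2.INTER_CUBIC))
f=r.grab_frame('wrist'); cv2.imwrite('pics/w17.png',f['img'])
print(s['shot'],[ (d['conf'],np.round(d['position'],1)) for d in r.mark_of(s,'tray_mark')],[ (d['conf'],np.round(d['position'],1)) for d in r.mark_of(f,'tray_mark')])
```

```text
t 23.8 at [506.3 160.5 129.8] psi 0.67 F [-1.1 -6.   6.8] op 0.191
shift cm [-0.03 -0.16  0.01] turn -0.03
35 [(0.79, array([503.2, 266.9, 119.7]))] [(0.98, array([506. , 265.6, 121.1]))]
```

View pics/s17.png

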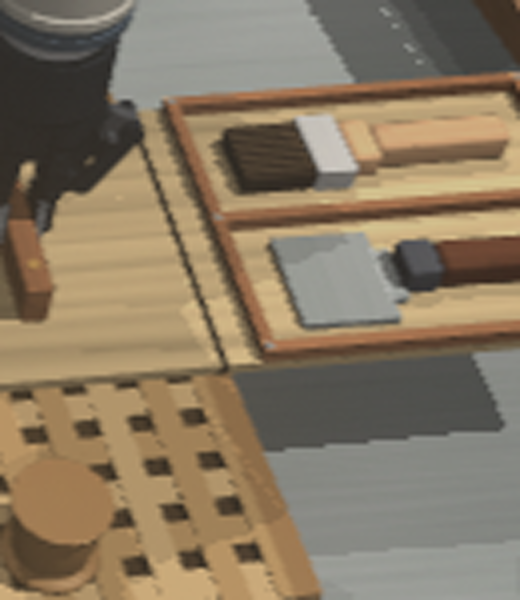

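View pics/w17.png

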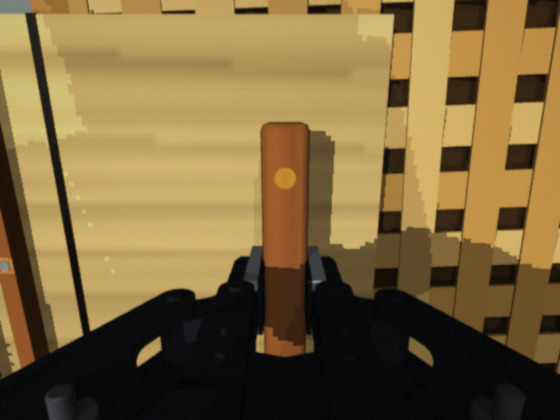

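Run:
```python
from h import *
f=r.grab_frame('wrist'); s=r.grab_frame('scene')
S=lambda x,y:(370+(x-1.5)/4,155+(y-1.5)/4)
print('scene line',onz(s,S(224,368),120),onz(s,S(142,135),120),'edge',onz(s,S(234,380),112),onz(s,S(319,598),112))
print('wrist line',onz(f,(33,15),120),onz(f,(84,325),120))
cv2.imwrite('pics/w18.png',cv2.resize(f['img'][0:40,0:100],None,fx=8,fy=8,interpolation=cv2.INTER_CUBIC))
for p in [(29,0),(32,11)]: print('w edge',onz(f,p,112))
print(r.sense()['contact_force'],r.sense()['eef_pos'])
```

```text
scene line [615.01391577 265.88981361] [420.0593557  267.69934287] edge [618.35501072 272.68456128] [768.32025086 275.45510118]
wrist line [613.16796322 265.86232194] [468.0486577  265.88818221]
w edge [621.04108315 271.97292764]
w edge [616.85087845 271.466924  ]
[ 0.35972447 -5.9730086   7.24552206] [506.30925716 160.46703285 129.7773044 ]
```

View pics/w18.png

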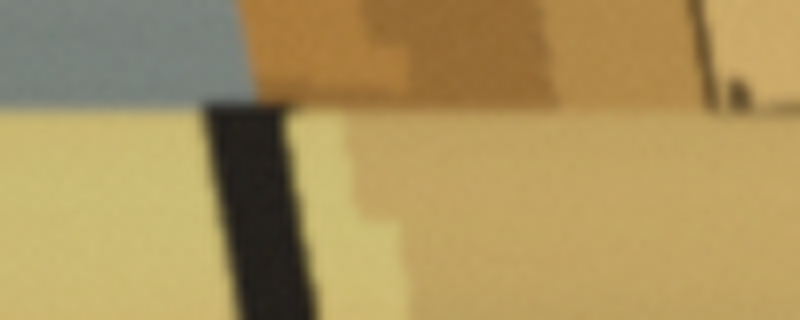

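Run:
```python
from h import *
s=r.grab_frame('scene'); t=r.grab_frame('top')
a=cv2.resize(s['img'][165:250,470:560],None,fx=6,fy=6,interpolation=cv2.INTER_CUBIC)
b=cv2.resize(t['img'][150:250,30:110],None,fx=5.1,fy=5.1,interpolation=cv2.INTER_CUBIC)
h=510; c=np.zeros((h,a.shape[1]+10,3),np.uint8)
cv2.imwrite('pics/sA.png',a); cv2.imwrite('pics/tB.png',b)
```

```text
(no output)
```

View pics/sA.png

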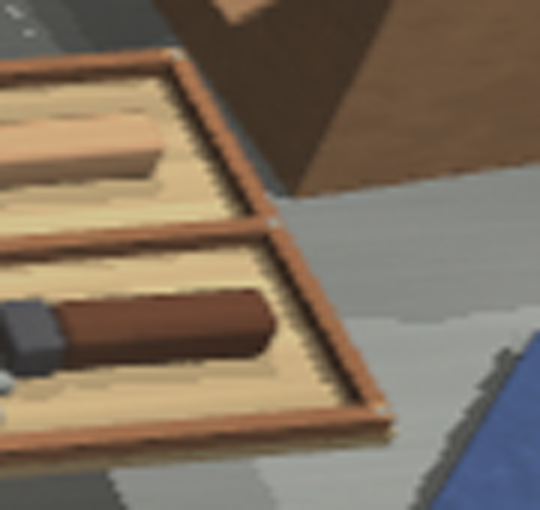

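View pics/tB.png

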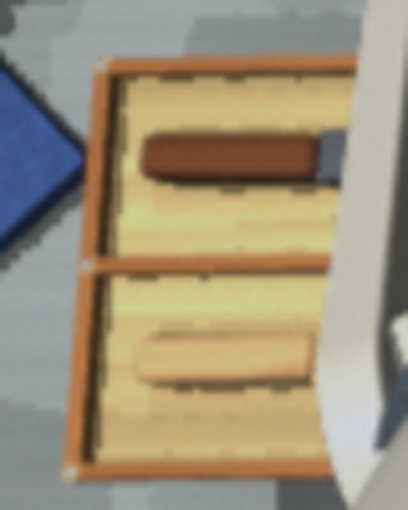

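Run:
```python
from h import *
s=r.grab_frame('scene'); t=r.grab_frame('top')
for a,b in [((49.7,162.6),(533.3,232.8)),((46.9,201.8),(515.2,201.7)),((43.6,242.8),(499.2,173.5))]:
    X,e=tri(t,a,s,b); print(X.round(1),round(e,2))
to(506,162,129.7,0.7)
```

```text
[606.6 527.  131.1] 0.63
[502.9 526.2 130. ] 0.76
[397.7 526.4 129. ] 0.93
t 24.3 at [506.3 160.5 129.8] psi 0.67 F [ 0.3 -3.8  7.3] op 0.188
shift cm [-0.03 -0.15  0.01] turn -0.03
```

```bash
python3 -c "
from rig import r
print(r.sign_off())"
```

```text
the job is handed in; nothing more can be done
None
```

The job is handed in at about 24.4 s of the 61 s. The scraper is in the far compartment and the brush in the near one, both flat with handles outward. I set each down until it touched the floor of its compartment, then let go.

I then gripped the bar (100 N) and slid the tray about 186 mm along the stack. It is still held by the bar, with its underside on the edge.

Last checks before handing in:
- **Position:** the scribed line is about 1.5–2 mm short of the edge at mid-width. It is about 6 mm short at the tray's far side, because the tray is turned about 0.03–0.04 rad from the stack's axis. All of this is within the limits.
- **Level:** the outer corners stand at 129–131 mm, where the wall tops should be at 130 mm, so the tray is level.
- **Hold:** the wrist force was 7 N upward and 4–6 N against the slide direction. The opening held at 0.19, with no sign of slipping.
- **Other things:** the spool stood where it was in the last picture I took. I did not look again at the dish or tin, but nothing went near them.

**Disagreements:** the two fixed cameras differed by about 2–4 mm in absolute position but agreed within about 1–2 mm on how far the line was from the edge. I measured the line about 25 mm from the middle of the compartments' end wall, where the listed sizes suggest 30 mm. I went by the line itself, which fits the 105 mm spacing to the bar.

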